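# Gauge the gaps of two board stands

## Task

Check the two wooden board stands with the wooden gap gauge. Lift the gauge by its handle out of its low rest and try it first on the stand with the narrow gap: lower the blade onto the mouth of the gap, in line with it, and press so that you feel it jam. Then, keeping hold of it, slide the blade all the way down into the wide gap of the other stand and leave it standing there.

Things in the scene. Friction and masses are not known exactly. Their poses are not given: they have to be found in the camera images.
- gauge: Loose wooden gap gauge, 0.08-0.17 kg: upright blade 70 mm wide (x), 10 thick (y), 95 long; on top a darker handle bar, 74 mm along x, 24 thick along y, 95 to 133 mm above the blade's lower edge. Origin: middle of the blade's lower edge; z up to the handle. Starts upright in the rest, that edge 8 mm above the counter. Half a turn about z makes no difference.
- rest: Low fixed block of darker wood, 100 (x) x 60 (y) x 34 mm high, with a slot along x, 76 x 14 mm and 26 mm deep, in which the gauge starts; lift it straight up. Origin: centre of the underside, on the counter; z up.
- stand_wide: Fixed pale wooden board stand with the WIDE gap; left or right one of the pair. 110 mm along the gap (x), 100 across (y), 92 high. The gap runs along x through the middle, open at top and both ends, 26 mm wide (42 at the bevelled mouth), floor 12 mm above the origin. Blade on the floor: handle 15 mm clear of the top. Origin: centre of the underside, on the counter; z up.
- stand_narrow: Fixed rigid pale wooden board stand with the NARROW gap: outside as the other one (110 x 100 x 92 mm, gap along x through the middle), but the gap is only 4 mm wide (12 at the bevelled mouth): the 10 mm blade stops within 2 mm below the top, which is 92 mm above the origin. Origin: centre of the underside, on the counter; z up.
Things that resemble listed ones, but are neither listed nor needed, are in the scene too. What is shaped like the gauge but green is not meant.

How it is judged:
On the way, in this order (a step that is already met when the one before it is completed fails the run):
1. the blade is pressed down on the mouth of the narrow gap, in line with it, and jams there (contact force between gauge and stand_narrow above 2.5 N and contact force between the fingers and gauge above 1 N and x of gauge in the frame of stand_narrow between -0.03 and 0.03 m and y of gauge in the frame of stand_narrow between -0.015 and 0.015 m and z of gauge in the frame of stand_narrow between 0.08 and 0.1 m and angle between gauge's own z axis and vertical below 0.3 rad and angle between the x axis of gauge and the x axis of stand_narrow, either way round below 0.26 rad), for 0.1 s.
2. the blade, still held, is slid deep into the wide gap (contact force between the fingers and gauge above 1 N and x of gauge in the frame of stand_wide between -0.03 and 0.03 m and y of gauge in the frame of stand_wide between -0.015 and 0.015 m and z of gauge in the frame of stand_wide below 0.045 m and angle between gauge's own z axis and vertical below 0.35 rad), for 0.05 s.
At the end, for the whole second after the job is handed in: The gauge stands released and at rest in the wide gap, its blade's lower edge within 8 mm of the gap's floor, within 30 mm of the middle along the gap and 15 mm across it, leaning less than 17 degrees (x of gauge in the frame of stand_wide between -0.03 and 0.03 m and y of gauge in the frame of stand_wide between -0.015 and 0.015 m and z of gauge in the frame of stand_wide below 0.02 m and angle between gauge's own z axis and vertical below 0.3 rad and linear speed of gauge below 0.02 m/s); the robot touches nothing.
It also fails if it takes over 45 s, if anything falls off the work surface, if the arm or the gripper's body presses on something with over 40 N, if the wrist force passes 120 N, or if a joint passes its speed limit or range.

## Robot

A 6-joint arm with a two-finger parallel gripper is mounted at the origin on a cart in front of the work surface, level with it; the furniture and walls round the work are solid. World frame = base frame: x ahead of the robot, y to its left, z up, the work surface at z = 0. Lengths are in m, angles in rad, forces in N, time in s.
With the tool pointing down it reaches from about 0.35 to 0.975 m from the base axis. Payload 4.9 kg.
Tool frame: the origin (TCP) lies on the mounting face of the last link; the fingertips stand 173 mm ahead of it and the grasp point (between the pads) lies 155 mm ahead of it (tcp_to_grasp is the distance from the TCP to the grasp point, in m); z points along the fingers, y is the line along which they close (so a half turn about z gives the same grasp; the last joint's range is limited). The gripper opens to 85 mm and grips with 20 to 120 N. Pads are 22 mm wide; open, the fingers measure 114 mm over their backs; the gripper's body (76 mm by 85 mm) begins 54 mm behind the grasp point. The pads swing forward as they close: fully open they stand 13 mm farther back than shut.
Start: joints at [1.166, 0.053, 1.613, -0, 1.476, -0.119], TCP at [0.176, 0.6, 0.405] pointing down, gripper open.
Joint ranges: [-3.01, 3.01], [-1.01, 2.22], [0.06, 2.58], [-1.02, 4.17], [0.09, 2.62], [-3.14, 3.14]. Speed limits (rad/s): [2.57, 2.57, 3.14, 3.14, 3.14, 3.14].

## Interface

Orientations are given as a rotation vector (axis times angle).
In Python, from station import get_obs, get_image, calibration, finish_job, tcp_to_grasp gives the robot as it stands. The module is installed in compiled form; this text tells all that it offers.
- The arm moves only by the tool arm_command, never from a script. Its argument "plan" is a list that holds one entry, the list of rows, each a list of 6 numbers: the shift along the tool's x, y, z in cm, then the turn, a rotation vector about the tool's x, y, z in rad. A call has 1 to 12 rows; each row is the pose to reach, as a shift and turn from the pose commanded when the call began, along the tool's axes at that moment; what a row does not reach only later rows make up. A row lasts 1/12 s, in which the tool goes at most 41.7 mm and 7.16 degrees, less where a joint would pass 70% of its speed; a pose out of reach is approached as far as the arm can. A call with a gripper value outside its range is refused whole. "gripper" is the closure, from -1 (fully open) to 1 (shut), set as the call begins (left out, the last holds). The fingers move at their own pace and stop on an object; "force" is the grip in N (left out, the last holds). Time passes only in rows, so rows that repeat a pose let the fingers close. It gives the time, the measured TCP pose, the force, the opening and the grip force at its end, in the units of the state.
- get_obs(): the state, without advancing time (a new reading comes with each control period).
- get_image(name): name is "scene" or "top" or "wrist"; returns (picture, depth): 384x512x3 uint8, blue, green, red; 384x512 float32, m along the optical axis (not along the pixel's ray), 0 where there is no reading.
- calibration(name): a dict with "fx", "fy", "cx", "cy" (pixels), "pose" (4x4, takes a point from camera to world coordinates). Camera axes: x right, y up, looking along -z (the intrinsics and any distortion apply to the point x, -y, -z); pixel columns grow to the right and rows downward; lengths in m; the calibration is good to about 2 mm. A picture is of the moment at which its call begins: read the wrist's pose just before it. calibration takes no time and is no camera call; for the wrist camera it gives the pose at the moment of the call.
- finish_job(): hands the job in; it is judged then, once.
The state is a dict: "t": time; "q": joint angles; "dq": joint speeds; "effort": joint torques, N m; "tool_pos": TCP position; "tool_rot": TCP orientation; "contact_force": force on the tool from outside, world axes, zero at the start; "wrist_torque": the same for the moment, N m; "opening": finger opening in m; "grip_force": force on a finger pad.
Only numpy, scipy, OpenCV 4.12 (cv2) and the standard library are available. Lean on these libraries where they do the work, as an engineer would, in place of code of your own. Each camera call takes 0.05 s, during which the arm holds its last target. There are 200 camera calls.

## Working session

There is one attempt and no reset: what is moved stays moved. The work goes in short steps, Python scripts to look and compute and a tool call to move; the robot and the scene stay as the last step left them, time stands still between calls to the robot, and variables do not carry over. Pictures are saved under pics/ and viewed, at most 10 in all, crops included, and the job is handed in when it is done.

Besides the shell and the picture viewer there is one more tool, called after "Request:" by a JSON object that holds its "fn" and its "kwargs". arm_command: Moves the arm, as the interface text tells. Its arguments: {"type":"object","properties":{"plan":{"type":"array"},"gripper":{"type":"number"},"force":{"type":"number"}},"required":["plan"]}

```bash
mkdir -p pics; cat > h.py <<'E'
import numpy as np, cv2
from station import *
from scipy.spatial.transform import Rotation as R
def pts(n):
    c=calibration(n); im,d=get_image(n)
    v,u=np.mgrid[:384,:512]
    P=np.stack([(u-c['cx'])/c['fx']*d,-(v-c['cy'])/c['fy']*d,-d],-1)
    T=np.array(c['pose']); W=P@T[:3,:3].T+T[:3,3]
    W[d==0]=np.nan
    return im,d,W
E
python3 - <<'E'
from h import *
ims=[]
for n in("scene","top"):
    im,d,W=pts(n); np.savez(n+'.npz',im=im,W=W); cv2.imwrite(f'pics/{n}.png',cv2.resize(im,(768,576),interpolation=cv2.INTER_CUBIC))
    c=calibration(n);print(n,c)
o=get_obs();print(o)
E
```

```text
scene {'fx': 362.6026786578374, 'fy': 362.6026786578374, 'cx': 253.21641037105516, 'cy': 194.50185232899472, 'pose': array([[ 0.80169613,  0.32434731, -0.50207781, -0.02962918],
       [-0.59737744,  0.40584726, -0.69168504, -0.6251695 ],
       [-0.02057927,  0.85445118,  0.51912394,  0.50918431],
       [ 0.        ,  0.        ,  0.        ,  1.        ]])}
top {'fx': 397.51909870005085, 'fy': 397.51909870005085, 'cx': 261.3194020981137, 'cy': 198.23306168777958, 'pose': array([[-0.02524538,  0.99180935, -0.12520736,  0.32404564],
       [-0.99962252, -0.02368705,  0.01391936,  0.01834986],
       [ 0.01083956,  0.12551149,  0.99203295,  0.97743469],
       [ 0.        ,  0.        ,  0.        ,  1.        ]])}
{'t': 0.1, 'q': array([ 1.16598845e+00,  5.33308217e-02,  1.61415990e+00,  2.70700605e-06,
        1.47596008e+00, -1.18987681e-01]), 'dq': array([ 0.00018775, -0.00135389, -0.00265362, -0.00047549, -0.00049356,
        0.00100568]), 'effort': array([-1.39425074e-04, -3.94908178e+01, -3.71361208e+01, -1.47468468e-04,
        3.92791568e-03, -1.11979256e-05]), 'tool_pos': array([0.17611439, 0.59942989, 0.40355894]), 'tool_rot': array([-4.47369981e-01, -3.10908630e+00,  2.81770968e-03]), 'contact_force': array([ 0.09157973, -0.42888838,  0.29887952]), 'wrist_torque': array([-0.00580582,  0.00094694, -0.01223992]), 'grip_force': 0.0, 'opening': 0.08548899077999005}
```

View pics/scene.png

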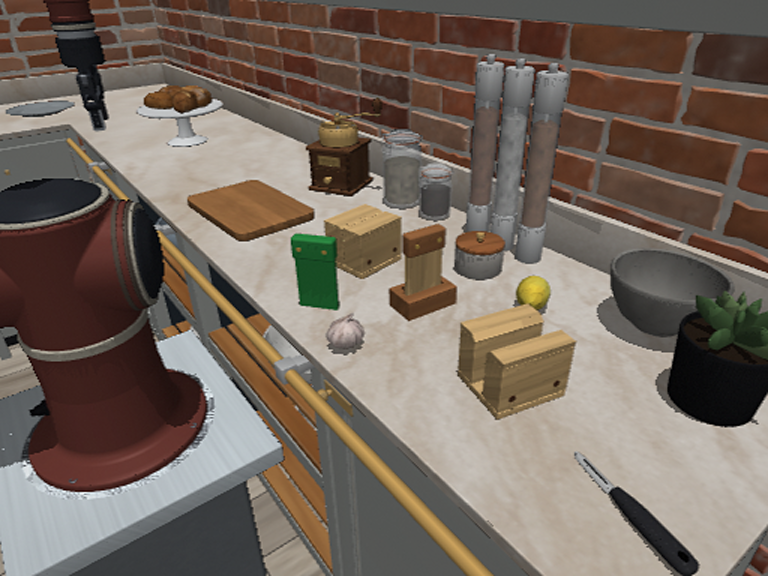

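View pics/top.png

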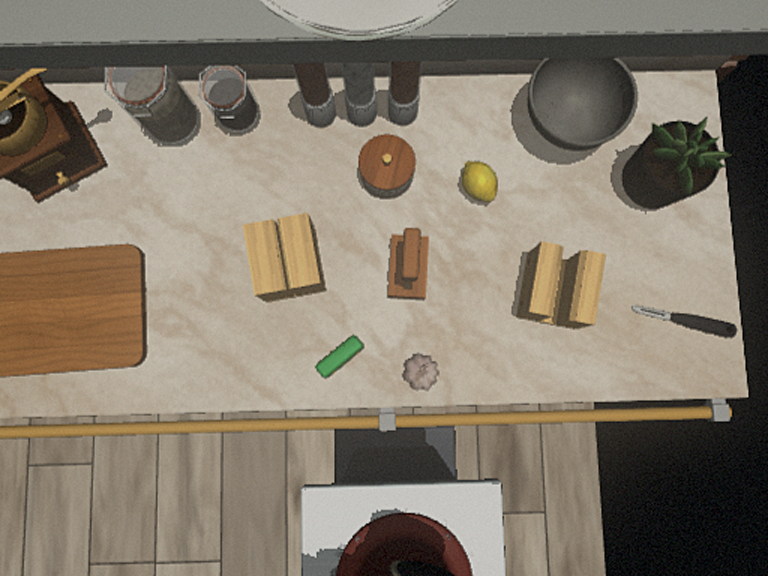

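The scene shows the brown gauge in its rest at (423,270), the green look-alike at (315,272), the narrow stand at (362,238) and the wide stand at (517,360). In the top view the gauge is at (410,255), the green one at (340,356), the narrow stand at (285,257) and the wide one at (565,285). The brown one standing in the dark rest is the gauge meant, not the green one.

```bash
python3 - <<'E'
from h import *
d=np.load('top.npz'); im,W=d['im'],d['W']; c=calibration('top'); T=np.array(c['pose'])
def ray(px,z):
    px=np.asarray(px,float); r=np.stack([(px[:,0]-c['cx'])/c['fx'],-(px[:,1]-c['cy'])/c['fy'],-np.ones(len(px))],-1)@T[:3,:3].T
    return (T[:3,3]+r*((z-T[2,3])/r[:,2])[:,None])[:,:2]
def ana(name,box,zlo,zhi,z):
    u0,v0,u1,v1=[int(b*2/3) for b in box]
    m=np.zeros(W.shape[:2],bool); m[v0:v1,u0:u1]=1
    m&=(W[...,2]>zlo)&(W[...,2]<zhi)
    v,u=np.nonzero(m); p=ray(np.stack([u,v],-1),z)
    r=cv2.minAreaRect((p*1000).astype(np.float32)); print(name,len(u),r,'zmed',np.median(W[m][:,2]),'mean',p.mean(0))
    bx=cv2.boxPoints(r); print(bx.round(1).tolist())
ana('narrow',(230,200,340,310),.084,.1,.092)
ana('wide',(510,230,620,340),.084,.1,.092)
ana('gauge',(380,215,440,310),.13,.155,.141)
ana('rest',(380,215,440,310),.025,.045,.034)
ana('green',(300,320,380,390),.1,.16,.13)
S=np.load('scene.npz')['im'];
a=cv2.resize(im[130:260,150:420],(800,385),interpolation=cv2.INTER_CUBIC)
cv2.imwrite('pics/crop.png',a)
E
```

```text
narrow 2073 ((506.1352844238281, 171.4661407470703), (111.31414031982422, 100.50331115722656), 9.532235145568848) zmed 0.09200962223237785 mean [0.50573524 0.17154556]
[[442.8999938964844, 211.8000030517578], [459.6000061035156, 112.69999694824219], [569.2999877929688, 131.10000610351562], [552.7000122070312, 230.1999969482422]]
wide 1619 ((451.8358154296875, -257.6572265625), (101.97425842285156, 111.39898681640625), 77.07978820800781) zmed 0.09194410337132575 mean [ 0.45129261 -0.2582658 ]
[[386.1000061035156, -294.8999938964844], [494.70001220703125, -319.79998779296875], [517.5, -220.39999389648438], [408.8999938964844, -195.5]]
gauge 377 ((492.63323974609375, -21.661205291748047), (23.866853713989258, 74.38340759277344), 85.1203842163086) zmed 0.14081391402293564 mean [ 0.49297578 -0.02165081]
[[454.6000061035156, -30.399999618530273], [528.7000122070312, -36.70000076293945], [530.7000122070312, -12.899999618530273], [456.6000061035156, -6.599999904632568]]
rest 661 ((493.4638366699219, -22.081295013427734), (59.943267822265625, 101.28755187988281), 85.06002044677734) zmed 0.03426746970696548 mean [ 0.4876274  -0.02005783]
[[440.3999938964844, -47.599998474121094], [541.2999877929688, -56.29999923706055], [546.5, 3.4000000953674316], [445.6000061035156, 12.100000381469727]]
green 414 ((348.56707763671875, 83.02386474609375), (25.446367263793945, 73.5964126586914), 38.0816650390625) zmed 0.13264534622637691 mean [0.34870893 0.08290009]
[[315.8999938964844, 104.0999984741211], [361.20001220703125, 46.20000076293945], [381.29998779296875, 61.900001525878906], [335.8999938964844, 119.80000305175781]]
```

View pics/crop.png

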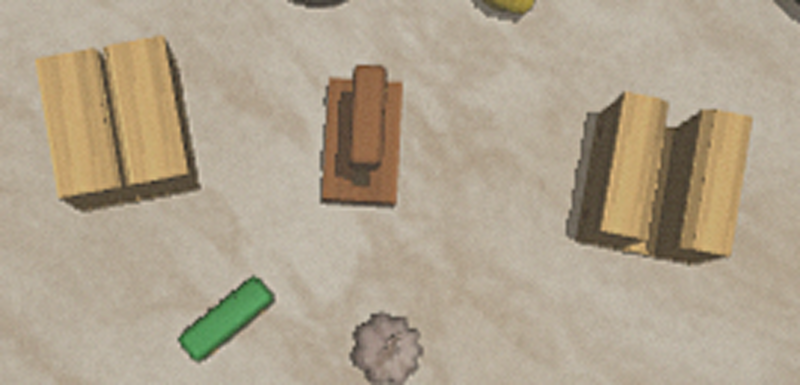

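The crop confirms three things. The gauge is the brown bar over the dark rest at (368,117). The stand with the thin slit at (118,120) is narrow, and the stand with the wide gap at (665,180) is wide. Next I'll work out the first move.

```bash
cat >> h.py <<'E'
G=(.4930,-.0218,-4.9); N=(.5061,.1715,9.53); WD=(.4518,-.2577,-12.9)
def go(x,y,z,deg):
    "shift (cm) and turn to bring TCP to x,y,z pointing down, tool x along deg+180"
    o=get_obs(); A=R.from_rotvec(o['tool_rot']); a=np.radians(deg+180)
    B=R.from_matrix(np.array([[np.cos(a),np.sin(a),0],[np.sin(a),-np.cos(a),0],[0,0,-1.]]).T)
    print('shift',(A.inv().apply(np.array([x,y,z])-o['tool_pos'])*100).round(2),'turn',(A.inv()*B).as_rotvec().round(3),'t',o['t'],'q',o['q'].round(2))
E
python3 -c "
from h import *
go(G[0],G[1],.38,G[2]); print(tcp_to_grasp)"
```

```text
shift [-47.92 -50.66   2.44] turn [-0.002 -0.    -0.2  ] t 0.1 q [ 1.17  0.05  1.61  0.    1.48 -0.12]
0.1547
```

Request:
{"fn": "arm_command", "kwargs": {"plan": [[[-47.9, -50.7, 2.4, 0, 0, -0.2], [-47.9, -50.7, 2.4, 0, 0, -0.2], [-47.9, -50.7, 2.4, 0, 0, -0.2], [-47.9, -50.7, 2.4, 0, 0, -0.2], [-47.9, -50.7, 2.4, 0, 0, -0.2], [-47.9, -50.7, 2.4, 0, 0, -0.2], [-47.9, -50.7, 2.4, 0, 0, -0.2], [-47.9, -50.7, 2.4, 0, 0, -0.2], [-47.9, -50.7, 2.4, 0, 0, -0.2], [-47.9, -50.7, 2.4, 0, 0, -0.2], [-47.9, -50.7, 2.4, 0, 0, -0.2], [-47.9, -50.7, 2.4, 0, 0, -0.2]]], "gripper": -1, "force": 60}}

```text
t: 1.1
tool_pos: [0.4031, 0.1524, 0.3872]
tool_rot: [0.134, 3.138, 0.0]
contact_force: [1.3, -0.3, -0.9]
opening: 0.0853
grip_force: 0.0
```

```bash
python3 -c "
from h import *
go(G[0],G[1],.38,G[2])"
```

```text
shift [-10.44 -16.59   0.72] turn [ 0.  0. -0.] t 1.1 q [ 0.19 -0.43  2.06  0.    1.51 -1.3 ]
```

Request:
{"fn": "arm_command", "kwargs": {"plan": [[[-10, -15, 0.5, 0, 0, 0], [-10, -15, 0.5, 0, 0, 0], [-10, -15, 0.5, 0, 0, 0], [-10, -15, 0.5, 0, 0, 0], [-10, -15, 0.5, 0, 0, 0], [-10, -15, 0.5, 0, 0, 0], [-10, -15, 0.5, 0, 0, 0], [-10, -15, 0.5, 0, 0, 0], [-10, -15, 0.5, 0, 0, 0], [-10, -15, 0.5, 0, 0, 0]]]}}

```text
t: 1.93
tool_pos: [0.4894, -0.0023, 0.3826]
tool_rot: [0.131, 3.139, 0.0]
contact_force: [0.1, 0.9, 0.2]
opening: 0.0854
grip_force: 0.0
```

```bash
python3 -c "
from h import *
go(G[0],G[1],.275,G[2])
im,d,W=pts('wrist'); cv2.imwrite('pics/w1.png',im)
m=(W[...,2]>.13)&(W[...,2]<.15)
n,l,s,c=cv2.connectedComponentsWithStats(m.astype(np.uint8))
for i in range(1,n):
    if s[i,4]>200: print(s[i],np.median(W[l==i],0),cv2.minAreaRect((W[l==i][:,:2]*1000).astype(np.float32)))
"
```

```text
shift [-0.52 -1.91 10.76] turn [0.    0.    0.002] t 1.9333 q [-0.16 -0.27  1.95  0.    1.46 -1.64]
[ 327    0   60   37 1272] [0.36677939 0.06646701 0.13222804] ((370.0726318359375, 70.36392974853516), (36.742122650146484, 20.198190689086914), 85.56588745117188)
[ 216  166   35   96 3014] [ 0.49124961 -0.01933601  0.14017253] ((494.5733337402344, -20.016799926757812), (24.0601749420166, 72.7951431274414), 85.22142791748047)
```

View pics/w1.png

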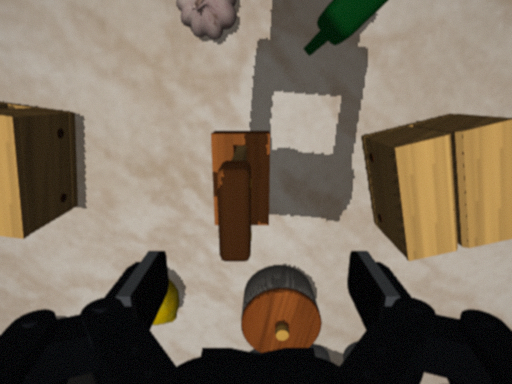

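The wrist view shows the brown handle at (233,210) with its rest below it. Its position agrees with the top view to about 2 mm. I'll centre over it, then lower.

Request:
{"fn": "arm_command", "kwargs": {"plan": [[[-0.5, -1.9, 0, 0, 0, 0], [-0.5, -1.9, 0, 0, 0, 0], [-0.5, -1.9, 0, 0, 0, 0], [-0.5, -1.9, 2, 0, 0, 0], [-0.5, -1.9, 4, 0, 0, 0], [-0.5, -1.9, 6, 0, 0, 0], [-0.5, -1.9, 8, 0, 0, 0], [-0.5, -1.9, 9.5, 0, 0, 0], [-0.5, -1.9, 10.2, 0, 0, 0], [-0.5, -1.9, 10.6, 0, 0, 0], [-0.5, -1.9, 10.7, 0, 0, 0], [-0.5, -1.9, 10.7, 0, 0, 0]]]}}

```text
t: 2.98
tool_pos: [0.4935, -0.0228, 0.2762]
tool_rot: [0.134, 3.138, -0.0]
contact_force: [0.0, 0.4, -1.0]
opening: 0.0853
grip_force: 0.0
```

```bash
python3 -c "
from h import *
go(G[0],G[1],.275,G[2]);print(get_obs()['contact_force'])"
```

```text
shift [0.05 0.09 0.12] turn [-0.     0.001  0.   ] t 2.9833 q [-0.2  -0.15  2.03  0.    1.26 -1.68]
[ 0.002266    0.35480416 -0.95129546]
```

Request:
{"fn": "arm_command", "kwargs": {"plan": [[[0, 0.1, 0.1, 0, 0, 0], [0, 0.1, 0.1, 0, 0, 0], [0, 0.1, 0.1, 0, 0, 0], [0, 0.1, 0.1, 0, 0, 0], [0, 0.1, 0.1, 0, 0, 0], [0, 0.1, 0.1, 0, 0, 0], [0, 0.1, 0.1, 0, 0, 0], [0, 0.1, 0.1, 0, 0, 0], [0, 0.1, 0.1, 0, 0, 0], [0, 0.1, 0.1, 0, 0, 0], [0, 0.1, 0.1, 0, 0, 0], [0, 0.1, 0.1, 0, 0, 0]]], "gripper": 1, "force": 60}}

```text
t: 3.98
tool_pos: [0.4935, -0.022, 0.275]
tool_rot: [0.135, 3.138, 0.0]
contact_force: [0.6, 0.5, 4.9]
opening: 0.0235
grip_force: 59.3
```

Request:
{"fn": "arm_command", "kwargs": {"plan": [[[0, 0, -1, 0, 0, 0], [0, 0, -2.5, 0, 0, 0], [0, 0, -4, 0, 0, 0], [0, 0, -6, 0, 0, 0], [0, 0, -8, 0, 0, 0], [0, 0, -10, 0, 0, 0], [0, 0, -12, 0, 0, 0], [0, 0, -13, 0, 0, 0], [0, 0, -13, 0, 0, 0], [0, 0, -13, 0, 0, 0], [0, 0, -13, 0, 0, 0]]]}}

```text
t: 4.9
tool_pos: [0.4928, -0.022, 0.4027]
tool_rot: [-0.135, -3.136, -0.0]
contact_force: [-0.3, 0.2, -1.8]
opening: 0.0232
grip_force: 58.7
```

```bash
python3 -c "
from h import *
o=get_obs();print(o['contact_force'],o['opening'],o['grip_force'],o['tool_pos'])
go(N[0],N[1],.385,N[2])"
```

```text
[-0.28595691  0.24896132 -1.83325853] 0.0232072627805279 58.72774064540863 [ 0.49284486 -0.02196325  0.40265739]
shift [ 0.33 19.39  1.77] turn [ 0.001 -0.003 -0.252] t 4.9 q [-0.2  -0.27  1.91 -0.    1.5  -1.68]
```

Request:
{"fn": "arm_command", "kwargs": {"plan": [[[0.1, 2, 0, 0, 0, -0.03], [0.1, 5, 0, 0, 0, -0.1], [0.2, 8, 0, 0, 0, -0.15], [0.3, 11, 0, 0, 0, -0.2], [0.3, 14, 0, 0, 0, -0.25], [0.3, 17, 0.5, 0, 0, -0.25], [0.3, 18.5, 1, 0, 0, -0.25], [0.3, 19.4, 1, 0, 0, -0.25], [0.3, 19.4, 1, 0, 0, -0.25], [0.3, 19.4, 1, 0, 0, -0.25], [0.3, 19.4, 1, 0, 0, -0.25], [0.3, 19.4, 1, 0, 0, -0.25]]]}}

```text
t: 5.9
tool_pos: [0.507, 0.1705, 0.3946]
tool_rot: [-0.255, 3.131, -0.0]
contact_force: [-0.7, -0.3, -0.9]
opening: 0.0232
grip_force: 59.0
```

```bash
python3 -c "
from h import *
go(N[0],N[1],.359,N[2])
im,d,W=pts('scene'); np.savez('s2.npz',im=im,W=W)
cv2.imwrite('pics/s2.png',cv2.resize(im[60:220,150:350],(750,600),interpolation=cv2.INTER_CUBIC))
"
```

```text
shift [0.08 0.11 3.56] turn [-0.     0.    -0.004] t 5.9 q [ 0.19 -0.16  1.83 -0.    1.47 -1.55]
```

View pics/s2.png

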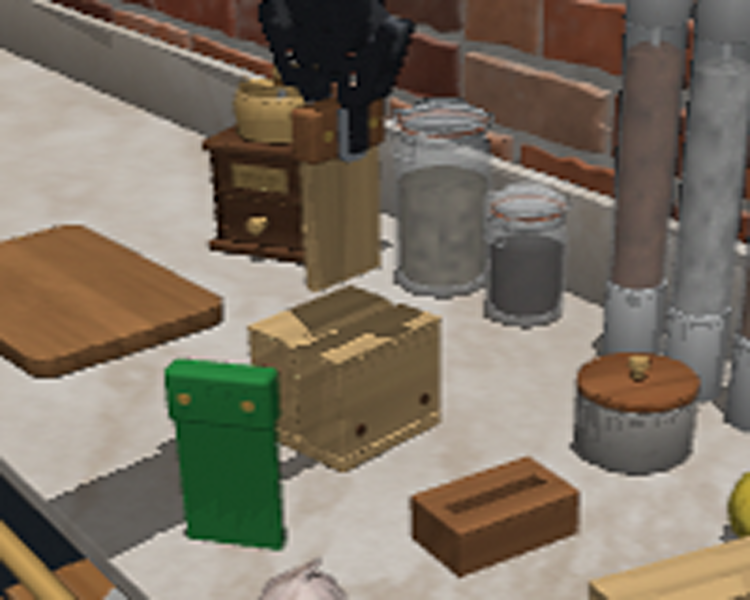

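The crop shows the brown gauge hanging upright from the fingers at (340,200), over the narrow stand at (345,370). The empty rest is at (495,510). I'll lower it to just short of the stand top, then press in small steps.

Request:
{"fn": "arm_command", "kwargs": {"plan": [[[0.1, 0.1, 0.3, 0, 0, 0], [0.1, 0.1, 1, 0, 0, 0], [0.1, 0.1, 1.8, 0, 0, 0], [0.1, 0.1, 2.4, 0, 0, 0], [0.1, 0.1, 2.8, 0, 0, 0], [0.1, 0.1, 3, 0, 0, 0], [0.1, 0.1, 3.2, 0, 0, 0], [0.1, 0.1, 3.3, 0, 0, 0], [0.1, 0.1, 3.4, 0, 0, 0], [0.1, 0.1, 3.4, 0, 0, 0]]]}}

```text
t: 6.78
tool_pos: [0.5058, 0.1724, 0.3606]
tool_rot: [-0.258, 3.131, 0.0]
contact_force: [-0.7, -0.2, -1.0]
opening: 0.0233
grip_force: 59.0
```

Request:
{"fn": "arm_command", "kwargs": {"plan": [[[0, -0.05, 0.05, 0, 0, 0], [0, -0.05, 0.1, 0, 0, 0], [0, -0.05, 0.15, 0, 0, 0], [0, -0.05, 0.2, 0, 0, 0], [0, -0.05, 0.2, 0, 0, 0], [0, -0.05, 0.2, 0, 0, 0]]]}}

```text
t: 7.28
tool_pos: [0.5058, 0.1719, 0.3585]
tool_rot: [0.258, -3.131, 0.0]
contact_force: [-0.8, 0.1, -1.1]
opening: 0.0235
grip_force: 59.0
```

Request:
{"fn": "arm_command", "kwargs": {"plan": [[[0, -0.05, 0.05, 0, 0, 0], [0, -0.05, 0.1, 0, 0, 0], [0, -0.05, 0.15, 0, 0, 0], [0, -0.05, 0.2, 0, 0, 0], [0, -0.05, 0.2, 0, 0, 0], [0, -0.05, 0.2, 0, 0, 0]]]}}

```text
t: 7.78
tool_pos: [0.5061, 0.1717, 0.3578]
tool_rot: [-0.258, 3.13, 0.002]
contact_force: [-1.7, 1.8, 3.9]
opening: 0.0234
grip_force: 59.9
```

Request:
{"fn": "arm_command", "kwargs": {"plan": [[[0, 0, 0.05, 0, 0, 0], [0, 0, 0.1, 0, 0, 0], [0, 0, 0.15, 0, 0, 0], [0, 0, 0.15, 0, 0, 0], [0, 0, 0.15, 0, 0, 0], [0, 0, 0.15, 0, 0, 0], [0, 0, 0.15, 0, 0, 0]]]}}

```text
t: 8.37
tool_pos: [0.5062, 0.1717, 0.3577]
tool_rot: [-0.258, 3.129, 0.002]
contact_force: [-5.0, 1.1, 9.6]
opening: 0.0231
grip_force: 60.6
```

It jams: about 10 N with no further descent. Now I'll lift and carry it to the wide stand.

Request:
{"fn": "arm_command", "kwargs": {"plan": [[[0, 0, -0.5, 0, 0, 0], [0, 0, -1.5, 0, 0, 0], [0, 0, -3, 0, 0, 0], [0, 0, -4.5, 0, 0, 0], [0, 0, -5, 0, 0, 0], [0, 0, -5, 0, 0, 0], [0, 0, -5, 0, 0, 0]]]}}

```text
t: 8.95
tool_pos: [0.5059, 0.1713, 0.4048]
tool_rot: [-0.257, 3.131, -0.0]
contact_force: [-0.9, 0.0, -1.9]
opening: 0.0233
grip_force: 59.2
```

```bash
python3 -c "
from h import *
print(get_obs()['grip_force'])
go(WD[0],WD[1],.40,WD[2])"
```

```text
59.19074356555939
shift [ 12.34 -41.44   0.49] turn [-0.     0.     0.389] t 8.95 q [ 0.19 -0.17  1.82 -0.    1.48 -1.55]
```

Request:
{"fn": "arm_command", "kwargs": {"plan": [[[0.6, -2, 0.1, 0, 0, 0.05], [1.5, -5, 0.3, 0, 0, 0.1], [2.7, -9, 0.5, 0, 0, 0.15], [3.9, -13, 0.5, 0, 0, 0.2], [5.1, -17, 0.5, 0, 0, 0.25], [6.3, -21, 0.5, 0, 0, 0.3], [7.5, -25, 0.5, 0, 0, 0.35], [8.6, -29, 0.5, 0, 0, 0.39], [9.8, -33, 0.5, 0, 0, 0.39], [11, -37, 0.5, 0, 0, 0.39], [11.9, -40, 0.5, 0, 0, 0.39], [12.3, -41.4, 0.5, 0, 0, 0.39]]]}}

```text
t: 9.95
tool_pos: [0.451, -0.2604, 0.3984]
tool_rot: [-0.36, -3.119, 0.0]
contact_force: [-1.1, 0.0, -1.7]
opening: 0.0234
grip_force: 59.4
```

Request:
{"fn": "arm_command", "kwargs": {"plan": [[[0, 0, 0, 0, 0, 0], [0, 0, 0, 0, 0, 0], [0, 0, 0, 0, 0, 0], [0, 0, 0, 0, 0, 0]]]}}

```text
t: 10.28
tool_pos: [0.4525, -0.2557, 0.3996]
tool_rot: [-0.351, -3.121, -0.001]
contact_force: [0.8, 0.5, -0.7]
opening: 0.0232
grip_force: 59.4
```

```bash
python3 -c "
from h import *
go(WD[0],WD[1],.280,WD[2])
im,d,W=pts('scene')
cv2.imwrite('pics/s3.png',cv2.resize(im[90:290,260:460],(600,600),interpolation=cv2.INTER_CUBIC))
"
```

```text
shift [ 0.02 -0.21 11.96] turn [ 0.001 -0.001  0.001] t 10.2833 q [-0.66 -0.2   1.86  0.    1.48 -2.  ]
```

View pics/s3.png

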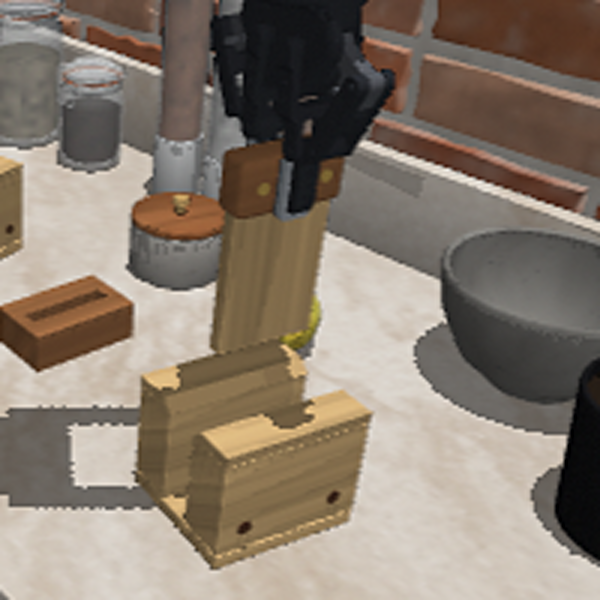

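The gauge hangs upright at (270,270) over the wide stand's gap at (250,430). I'll lower it in.

Request:
{"fn": "arm_command", "kwargs": {"plan": [[[0, -0.2, 0.5, 0, 0, 0], [0, -0.2, 1.5, 0, 0, 0], [0, -0.2, 2.5, 0, 0, 0], [0, -0.2, 3.8, 0, 0, 0], [0, -0.2, 5.1, 0, 0, 0], [0, -0.2, 6.4, 0, 0, 0], [0, -0.2, 7.7, 0, 0, 0], [0, -0.2, 9, 0, 0, 0], [0, -0.2, 10.2, 0, 0, 0], [0, -0.2, 11.1, 0, 0, 0], [0, -0.2, 11.7, 0, 0, 0], [0, -0.2, 11.8, 0, 0, 0]]]}}

```text
t: 11.33
tool_pos: [0.4515, -0.2589, 0.2803]
tool_rot: [-0.354, -3.119, -0.002]
contact_force: [-0.7, -0.2, -2.0]
opening: 0.0234
grip_force: 59.4
```

Request:
{"fn": "arm_command", "kwargs": {"plan": [[[0, 0, 0, 0, 0, 0], [0, 0, 0.05, 0, 0, 0], [0, 0, 0.1, 0, 0, 0], [0, 0, 0.15, 0, 0, 0], [0, 0, 0.15, 0, 0, 0], [0, 0, 0.15, 0, 0, 0]]]}}

```text
t: 11.83
tool_pos: [0.4519, -0.2592, 0.2809]
tool_rot: [0.354, 3.121, -0.001]
contact_force: [0.3, 0.4, -1.0]
opening: 0.0231
grip_force: 59.4
```

Request:
{"fn": "arm_command", "kwargs": {"plan": [[[0, 0.1, 0.05, 0, 0, 0], [0, 0.1, 0.1, 0, 0, 0], [0, 0.1, 0.15, 0, 0, 0], [0, 0.1, 0.2, 0, 0, 0], [0, 0.1, 0.25, 0, 0, 0], [0, 0.1, 0.25, 0, 0, 0], [0, 0.1, 0.25, 0, 0, 0]]]}}

```text
t: 12.42
tool_pos: [0.4522, -0.2582, 0.279]
tool_rot: [-0.354, -3.122, -0.0]
contact_force: [-1.7, 2.9, 5.5]
opening: 0.0232
grip_force: 60.1
```

The blade is on the floor. I'll release it with slow opening, since the free-standing blade is thin and should lift off cleanly.

Request:
{"fn": "arm_command", "kwargs": {"plan": [[[0, 0, 0, 0, 0, 0], [0, 0, 0, 0, 0, 0], [0, 0, 0, 0, 0, 0], [0, 0, 0, 0, 0, 0], [0, 0, 0, 0, 0, 0], [0, 0, 0, 0, 0, 0], [0, 0, 0, 0, 0, 0], [0, 0, 0, 0, 0, 0], [0, 0, 0, 0, 0, 0]]], "gripper": -1}}

```text
t: 13.17
tool_pos: [0.452, -0.2581, 0.278]
tool_rot: [-0.354, -3.122, -0.0]
contact_force: [-0.0, -0.2, 0.2]
opening: 0.0852
grip_force: 0.0
```

Request:
{"fn": "arm_command", "kwargs": {"plan": [[[0, 0, -0.5, 0, 0, 0], [0, 0, -1.5, 0, 0, 0], [0, 0, -3, 0, 0, 0], [0, 0, -5, 0, 0, 0], [0, 0, -7.5, 0, 0, 0], [0, 0, -10, 0, 0, 0], [0, 0, -11, 0, 0, 0], [0, 0, -11, 0, 0, 0], [0, 0, -11, 0, 0, 0], [0, 0, -11, 0, 0, 0]]]}}

```text
t: 14.0
tool_pos: [0.4517, -0.2579, 0.3863]
tool_rot: [-0.354, -3.119, -0.002]
contact_force: [-0.5, -0.5, -0.5]
opening: 0.0856
grip_force: 0.0
```

```bash
python3 -c "
from h import *
print(get_obs()['opening'],get_obs()['contact_force'])
im,d,W=pts('scene')
cv2.imwrite('pics/s4.png',cv2.resize(im[90:290,260:460],(600,600),interpolation=cv2.INTER_CUBIC))
im,d,W=pts('wrist')
m=(W[...,2]>.125)&(W[...,2]<.16)&(abs(W[...,1]+.2577)<.06)&(abs(W[...,0]-.45)<.07)
print(m.sum(),np.percentile(W[m][:,2],[10,50,90]),cv2.minAreaRect((W[m][:,:2]*1000).astype(np.float32)))
"
```

```text
0.08563539551225025 [-0.50096361 -0.49528239 -0.51342408]
3148 [0.14131112 0.14413799 0.14515547] ((453.9985046386719, -256.8609924316406), (24.100170135498047, 73.50566101074219), 77.02278137207031)
```

View pics/s4.png

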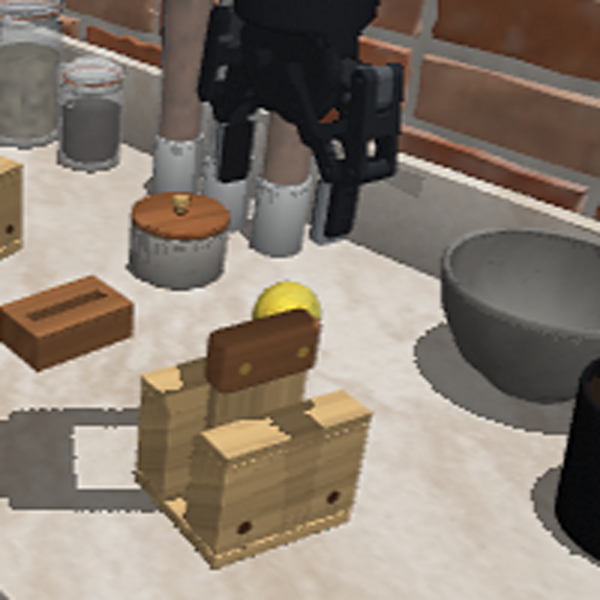

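The gauge stands upright in the wide gap, with its handle at (263,350) and its top at z = 0.144 m. That puts the blade on the gap floor, and the gripper is clear.

```bash
python3 -c "
from station import *
print(finish_job())"
```

```text
the job is handed in; nothing more can be done
None
```

The gauge jammed on the narrow stand at about 10 N, then went all the way down into the wide gap, where it stands upright and released; the job is handed in, but no verdict was returned.

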